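# Turn the cord winder's wheel until the red spoke is up

## Robot

A 7-joint arm with a two-finger parallel gripper is mounted at the origin on the work surface. World frame = base frame: x ahead of the robot, y to its left, z up, the work surface at z = 0. Lengths are in m, angles in degrees, forces in N, time in s.
With the tool pointing down it reaches from about 0.425 to 0.875 m from the base axis. Payload 4.7 kg.
Tool frame: the origin (TCP) lies at the very end of the fingers, on their centre line; the grasp point (between the pads) lies env.hold_point_z behind it (env.hold_point_z is the distance from the TCP to the grasp point, in m); z points along the fingers, y is the line along which they close (so a half turn about z gives the same grasp; the last joint's range is limited). The gripper opens to 87 mm and grips with 3 to 60 N. Pads are 19 mm wide; open, the fingers measure 117 mm over their backs; the gripper's body (75 mm by 190 mm) begins 51 mm behind the grasp point.
Start: joints at [-68.062, 18.392, -4.016, 83.108, 1.295, 78.541, -3.26], TCP at [0.234, 0.606, 0.223] pointing down, gripper open.
Joint ranges: [-163.93, 163.93], [-17.29, 119.83], [-79.2, 71.16], [3.27, 140.29], [-89.18, 269.18], [5.43, 117.66], [-154.24, 154.24]. Speed limits (degrees/s): [147.25, 147.25, 180, 180, 180, 180, 180].

## Interface

Orientations are given as [roll, pitch, yaw] about the fixed x, y, z axes, in that order (R = Rz(yaw) Ry(pitch) Rx(roll)).
In Python, from cell import env gives the robot as it stands.
- The arm moves only by the shell command python3 -m jog 'ROWS' [FORCE]. ROWS is JSON, a list of rows, each an object with "dp": the shift along the tool's x, y, z in cm, a list of three; "twist": the turn about the tool's z in degrees; "fingers": the opening, from 0 (shut) to 1 (fully open). A call has 1 to 8 rows; each row is the pose to reach, as a shift and turn from the pose commanded when the call began, along the tool's axes at that moment; what a row does not reach only later rows make up. A row lasts 1/8 s, in which the tool goes at most 62.5 mm and 10.7 degrees, less where a joint would pass 70% of its speed; a pose out of reach is approached as far as the arm can. A call with a gripper value outside its range is refused whole. The fingers move at their own pace and stop on an object; FORCE is the grip in N (left out, the last holds). Time passes only in rows, so rows that repeat a pose let the fingers close. It gives the time, the measured TCP pose, the force, the opening and the grip force at its end, in the units of the state.
- env.get_obs(): the state, without advancing time (a new reading comes with each control period).
- env.read_camera(name): name is "scene" or "top" or "wrist"; returns a dict with "pixels" (400x640x3 uint8, blue, green, red), "depth" (400x640 float32, m along the optical axis (not along the pixel's ray), 0 where there is no reading), "fx", "fy", "cx", "cy" (pixels), "k1" (the pictures are not rectified: a ray, as slopes to the right and down, at radius r is drawn at 1 + k1 r^2 times it, then the intrinsics apply), "rvec" (rotation vector, rad) and "tvec" (3), from world to camera coordinates, as OpenCV has them. Camera axes: x right, y down, z forward; pixel columns grow to the right and rows downward; lengths in m; the calibration is good to about 2 mm. A picture is of the moment at which its call begins.
- env.sign_off(): hands the job in; it is judged then, once.
The state is a dict: "time_s": time; "qpos": joint angles; "joint_velocities": joint speeds; "effort": joint torques, N m; "tool_pos": TCP position; "tool_rot": TCP orientation; "force": force on the tool from outside, world axes, zero at the start; "wrist_torque": the same for the moment, N m; "grip_width": finger opening in m; "grasp_force": force on a finger pad.
Only numpy, scipy, OpenCV 4.12 (cv2) and the standard library are available. Lean on these libraries where they do the work, as an engineer would, in place of code of your own. Each camera call takes 0.05 s, during which the arm holds its last target. There are 200 camera calls.

## Task

Get the cord winder ready for the next cord: push its spokes round with the fingertips until the red-tipped spoke points straight up, and leave the wheel standing still like that. Push gently, do not grip the wheel, and leave everything else on the bench where it is.

Things in the scene. Friction and masses are not known exactly. Their poses are not given: they have to be found in the camera images.
- winder: the cord winder's fixed grey stand. Origin: on the bench, 45 mm beyond the wheel; x points away from the robot's side (roughly world x), z up. Base plate 14 mm thick, x from -35 to 95 mm, y from -75 to 75 mm. Post 26 mm wide (y), x from 20 to 50 mm, 206 mm high. A level axle along x, 200 mm high, carries the wheel on the robot's side, mid-plane at x = -45 mm
- wheel (a joint): angle of the wheel, rad, about the stand's +x. 0 (or any whole turn) = red spoke straight up; grows clockwise as seen from the robot (top moves to the stand's -y). Starts between 1.95 and 4.33. Turns either way without end stops, about 0.25 N m dry friction (2 to 4 N at a spoke), stays where it is left
- hub (a point): centre of the upright rimless wheel, 200 mm high; z along the red spoke, x along the axle, away from the robot. Steel hub disc, radius 30 mm, 18 mm thick, and five wooden spokes 72 degrees apart, 12 x 12 mm bars out to radius 108 mm, then end blocks 18 mm wide, 14 mm thick, to radius 130 mm
- red_tip (a point): outer end of the red spoke, 130 mm from the hub's centre. This spoke's end block, peg and outer half are red; the other four have black ends. Each end block carries a peg, 12 mm diameter, at radius 119 mm, pointing away from the robot to 34 mm from the wheel's mid-plane
- blue_spool: loose spool of blue thread with green flanges, diameter 48 mm, 55 mm high, stands before the winder to its left; origin: centre of its underside. Leave alone.
- brown_spool: loose spool of dark brown thread with green flanges, diameter 48 mm, 55 mm high, stands before the winder to its right; origin: centre of its underside. Leave alone.
- tape_roll: loose roll of brown tape lying flat, diameter 90 mm, 40 mm high; origin: centre of its underside. Leave alone.
- rivet_jar: loose amber jar with a steel cap, diameter 64 mm, 75 mm high; origin: centre of its underside. Leave alone.
- wax_block: loose yellow wax block 75 x 50 x 32 mm; origin: centre of its underside. Leave alone.
- hammer: loose hammer lying along its x axis on the right of the bench, 260 mm long, head at the +x end, under 40 mm high. Leave alone.
- screwdriver: loose screwdriver with an orange handle lying along its x axis beyond the winder, 200 mm long, under 40 mm high. Leave alone.

How it is judged:
By the outcome, as a careful person would: the job done as asked, in the order asked, and still so for the second after the job is handed in, with the robot touching nothing.
It also fails if it takes over 58 s, if anything falls off the work surface, if the arm or the gripper's body presses on something with over 40 N, if the wrist force passes 120 N, or if a joint passes its speed limit or range.

## Working session

There is one attempt and no reset: what is moved stays moved. The work goes in short steps, Python scripts to look and compute and a shell command to move; the robot and the scene stay as the last step left them, time stands still between calls to the robot, and variables do not carry over. Pictures are saved under pics/ and viewed, at most 10 in all, crops included, and the job is handed in when it is done.

```bash
ls; mkdir -p pics; cat > h.py <<'E'
import numpy as np, cv2
from cell import env
def cam(n):
    c=env.read_camera(n); c['R']=cv2.Rodrigues(np.array(c['rvec'],float))[0]; c['t']=np.array(c['tvec'],float).ravel(); return c
def pts(c,mask):
    v,u=np.nonzero(mask&(c['depth']>0)); d=c['depth'][v,u]
    x=(u-c['cx'])/c['fx'];y=(v-c['cy'])/c['fy'];X,Y=x.copy(),y.copy()
    for _ in range(8):
        s=1+c['k1']*(X*X+Y*Y);X=x/s;Y=y/s
    return (np.c_[X*d,Y*d,d]-c['t'])@c['R']
def red(c):
    h=cv2.cvtColor(c['pixels'],cv2.COLOR_BGR2HSV);H,S,V=cv2.split(h)
    return ((H<6)|(H>174))&(S>150)&(V>60)
E
python3 - <<'E'
from h import *
a=cam('scene');b=cam('top')
cv2.imwrite('pics/s.png',a['pixels']);cv2.imwrite('pics/t.png',b['pixels'])
for c in(a,b):
    m=red(c);p=pts(c,m);print(m.sum(),-c['R'].T@c['t'], len(p) and (np.median(p,0),np.percentile(p,[3,97],axis=0)))
o=env.get_obs();print({k:o[k] for k in('time_s','tool_pos','tool_rot','force','grip_width')},env.hold_point_z)
E
```

```text
pics
11 [1.40111427 0.380859   0.95250474] (array([0.53353375, 0.05514251, 0.10281382]), array([[0.52576666, 0.05168429, 0.09680173],
       [0.53701105, 0.05910544, 0.10436751]]))
48 [0.53104635 0.01721593 1.29263251] (array([0.52161095, 0.0572854 , 0.10245207]), array([[ 0.50856102, -0.674579  ,  0.09019043],
       [ 0.53606822,  0.07740732,  0.14310168]]))
{'time_s': 0.1, 'tool_pos': array([0.23419629, 0.60580767, 0.22157055]), 'tool_rot': array([-1.79899970e+02,  5.67153661e-03,  1.58869573e+02]), 'force': array([-0.61610141, -0.80476906,  0.30830802]), 'grip_width': 0.08728069214396156} 0.0187
```

View pics/s.png

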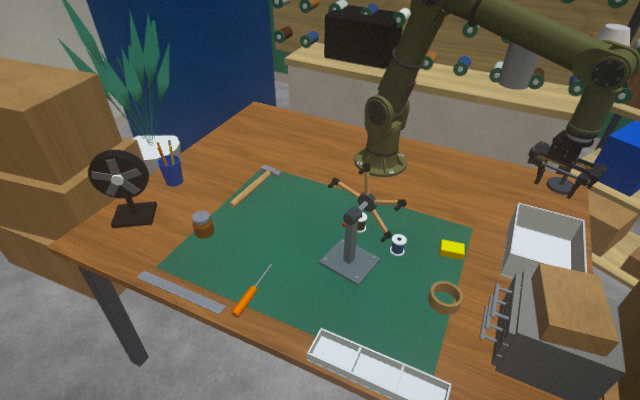

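View pics/t.png

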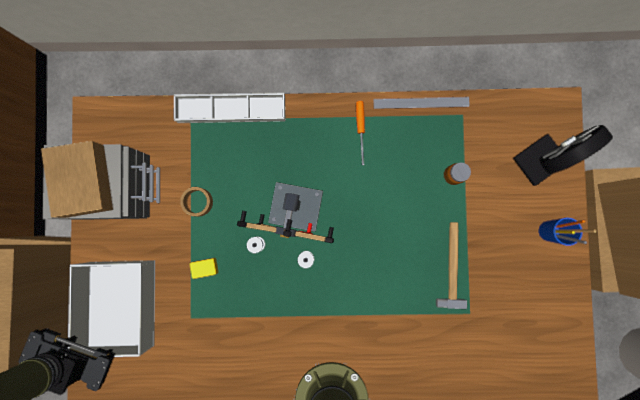

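The scene view shows the winder at about (350,240), with the hub near (366,203). The top view shows the wheel edge-on from (243,215) to (332,237). The red end is low, near (310,228), which is the robot's right. Next I'll measure the wheel plane, hub and red angle.

```bash
python3 - <<'E'
from h import *
P=[];Rr=[];big={}
for n in('scene','top'):
    c=cam(n);p=pts(c,np.ones(c['depth'].shape,bool))
    hsv=cv2.cvtColor(c['pixels'],cv2.COLOR_BGR2HSV)
    sel=(p[:,2]>.09)&(p[:,2]<.36)&(abs(p[:,1]-.1)<.2)&(p[:,0]>.36)&(p[:,0]<.68)
    big[n]=p[sel]
    r=pts(c,red(c)); Rr.append(r[(abs(r[:,1]-.1)<.2)&(r[:,2]<.36)])
q=np.vstack(list(big.values()))
post=big['top'][(abs(big['top'][:,2]-.206)<.006)]
# post top vs spokes: print xy summary
t=big['top']; w=t[(t[:,0]<.48)]
print(len(t),len(w),np.ptp(w,axis=0),w.min(0),w.max(0))
pt=post[post[:,0]>.49];print('post',len(pt),pt.mean(0),pt.min(0),pt.max(0))
# base plate
c=cam('top');p=pts(c,np.ones(c['depth'].shape,bool));b=p[(abs(p[:,2]-.014)<.005)&(abs(p[:,1]-.1)<.15)&(p[:,0]>.38)&(p[:,0]<.72)]
print('base rect',len(b),cv2.minAreaRect(b[:,:2].astype(np.float32)))
for r in Rr: print('red',len(r),r.round(3)[::4])
# line fit of wheel
for n in big:
    w=big[n]; print(n,[(np.round(x,3)) for x in (w[w[:,2].argmax()],w[w[:,1].argmax()],w[w[:,1].argmin()])])
E
```

```text
Traceback (most recent call last):
ValueError: zero-size array to reduction operation maximum which has no identity
```

```bash
python3 - <<'E'
from h import *
c=cam('top');p=pts(c,np.ones(c['depth'].shape,bool))
near=(abs(p[:,1]-.1)<.2)&(p[:,0]>.36)&(p[:,0]<.72)
p=p[near]
b=p[(abs(p[:,2]-.014)<.004)]
g=cv2.minAreaRect(b[:,:2].astype(np.float32));print('base',len(b),g,b[:,:2].min(0),b[:,:2].max(0))
pt=p[abs(p[:,2]-.206)<.006];print('206',len(pt),pt.min(0),pt.max(0),np.median(pt,0))
hi=p[p[:,2]>.12];print('hi',len(hi),hi.min(0),hi.max(0)); 
for v in hi[hi[:,1].argsort()][::14]: print(v.round(3),end=' ')
print()
for n in('top','scene'):
    c=cam(n);r=pts(c,red(c));r=r[(abs(r[:,1]-.1)<.2)&(r[:,2]<.36)];print('red',n,len(r),r.round(3)[::4].tolist())
E
```

```text
base 1316 ((0.5535095930099487, 0.13774681091308594), (0.32435792684555054, 0.3484060764312744), 53.263946533203125) [ 0.37547    -0.09641928] [0.71793653 0.29987476]
206 129 [0.49982516 0.07249815 0.20095069] [0.61330447 0.14274073 0.21197424] [0.55778246 0.10851343 0.2086545 ]
hi 1050 [ 0.48592657 -0.00880509  0.12001583] [0.61543979 0.23357415 0.33390016]
[ 0.522 -0.009  0.226] [ 0.494 -0.006  0.233] [ 0.499 -0.003  0.228] [ 0.501 -0.001  0.226] [0.509 0.002 0.229] [0.504 0.004 0.231] [0.499 0.01  0.23 ] [0.489 0.015 0.229] [0.494 0.023 0.225] [0.494 0.03  0.23 ] [0.497 0.038 0.227] [0.507 0.046 0.218] [0.505 0.054 0.22 ] [0.502 0.062 0.218] [0.511 0.068 0.127] [0.51  0.075 0.214] [0.502 0.08  0.213] [0.602 0.084 0.214] [0.514 0.086 0.154] [0.576 0.087 0.207] [0.612 0.089 0.214] [0.515 0.09  0.213] [0.583 0.092 0.22 ] [0.534 0.092 0.319] [0.515 0.094 0.33 ] [0.51  0.094 0.327] [0.508 0.095 0.223] [0.612 0.097 0.219] [0.534 0.097 0.324] [0.513 0.097 0.225] [0.596 0.099 0.224] [0.524 0.099 0.324] [0.57  0.1   0.218] [0.555 0.101 0.204] [0.604 0.101 0.223] [0.596 0.102 0.218] [0.563 
[... 419 characters left out ...]
 0.154 0.227] [0.522 0.159 0.225] [0.53  0.166 0.234] [0.532 0.172 0.147] [0.53  0.178 0.238] [0.525 0.185 0.242] [0.533 0.189 0.245] [0.558 0.192 0.122] [0.553 0.196 0.12 ] [0.535 0.199 0.246] [0.531 0.206 0.251] [0.531 0.211 0.251] [0.553 0.215 0.259] [0.543 0.216 0.251] [0.563 0.218 0.256] [0.533 0.22  0.259] [0.558 0.223 0.256] [0.541 0.226 0.263] 
red top 42 [[0.536, 0.057, 0.099], [0.533, 0.054, 0.102], [0.53, 0.054, 0.103], [0.527, 0.054, 0.106], [0.525, 0.054, 0.104], [0.522, 0.055, 0.099], [0.516, 0.063, 0.098], [0.514, 0.081, 0.145], [0.513, 0.06, 0.105], [0.511, 0.063, 0.117], [0.507, 0.055, 0.107]]
red scene 11 [[0.528, 0.053, 0.104], [0.528, 0.057, 0.101], [0.537, 0.054, 0.099]]
```

```bash
python3 - <<'E'
from h import *
c=cam('top');p=pts(c,np.ones(c['depth'].shape,bool))
p=p[(p[:,2]>.195)&(abs(p[:,1]-.11)<.13)&(p[:,0]>.47)&(p[:,0]<.58)]
b=p[((p[:,1]<.075)&(p[:,1]>.02))|((p[:,1]>.135)&(p[:,1]<.2))]
k=np.ones(len(b),bool)
for _ in range(6):
    f=np.polyfit(b[k,1],b[k,0],1);k=abs(b[:,0]-np.polyval(f,b[:,1]))<.009
psi=-np.degrees(np.arctan(f[0]));print('slope yaw',psi,k.sum())
# spoke lines in (y', z): left and right top edges, lowered by 6 mm normal -> cross at hub z=.2
b=b[k]; d=np.array([-np.sin(np.radians(psi)),np.cos(np.radians(psi))]); s=b[:,:2]@d
for m,nm in((b[:,1]<.08,'R'),(b[:,1]>.13,'L')):
    g=np.polyfit(s[m],b[m,2],1); off=.006*np.hypot(1,g[0]); s0=(.2-g[1]+off)/g[0]
    print(nm,'elev',np.degrees(np.arctan(g[0])),'z@s=.2?',s0)
t=p[(p[:,2]>.315)]; print('top block',len(t),(t[:,:2]@d).min(),(t[:,:2]@d).max(),np.median(t,0))
for y in(.09,.11,.13): print(y,np.polyval(f,y))
E
```

```text
slope yaw -11.523895396999757 242
R elev -11.13604288039136 z@s=.2? 0.22094180896538584
L elev 23.54987054170603 z@s=.2? 0.21013524459171418
top block 106 0.19383875391188501 0.21232371203849632 [0.5219813  0.09903619 0.32607065]
0.09 0.5100317665238182
0.11 0.514109499577411
0.13 0.5181872326310039
```

```bash
python3 -m jog '[{"dp":[0,0,-6],"twist":0,"fingers":0},{"dp":[0,0,-12],"twist":0,"fingers":0},{"dp":[-3,-3,-18],"twist":10,"fingers":0},{"dp":[-7,-6,-20],"twist":20,"fingers":0},{"dp":[-11,-10,-20],"twist":30,"fingers":0},{"dp":[-15,-13.5,-20],"twist":40,"fingers":0},{"dp":[-19,-17,-20],"twist":50,"fingers":0},{"dp":[-23,-20.5,-20],"twist":60,"fingers":0}]' 20
```

```text
time_s: 1.4
tool_pos: [0.3756, 0.3304, 0.4229]
tool_rot: [180.0, -0.0, 98.5]
force: [0.6, -0.9, -0.8]
grip_width: 0.0155
grasp_force: 0.0
```

```bash
python3 -m jog '[{"dp":[-5,1.5,0],"twist":10,"fingers":0},{"dp":[-10,3,0],"twist":20.4,"fingers":0},{"dp":[-15,5,0],"twist":20.4,"fingers":0},{"dp":[-20,6.5,0],"twist":20.4,"fingers":0},{"dp":[-25,8,0],"twist":20.4,"fingers":0},{"dp":[-27.7,8.9,0],"twist":20.4,"fingers":0},{"dp":[-27.7,8.9,0],"twist":20.4,"fingers":0}]'
python3 - <<'E'
from h import *
a=cam('wrist');cv2.imwrite('pics/w1.png',a['pixels']);o=env.get_obs();print(o['tool_pos'],o['tool_rot'],o['qpos'])
E
```

```text
time_s: 2.28
tool_pos: [0.5062, 0.0694, 0.4228]
tool_rot: [180.0, 0.0, 78.2]
force: [-0.4, -0.4, 0.6]
grip_width: 0.0007
grasp_force: 0.0
[0.50567803 0.07164766 0.42266049] [-1.79997130e+02 -3.15234263e-02  7.83577000e+01] [-39.44388302  -0.72101759  28.26958028  82.32556612   0.31460777
  98.29975867 -22.77302501]
```

View pics/w1.png

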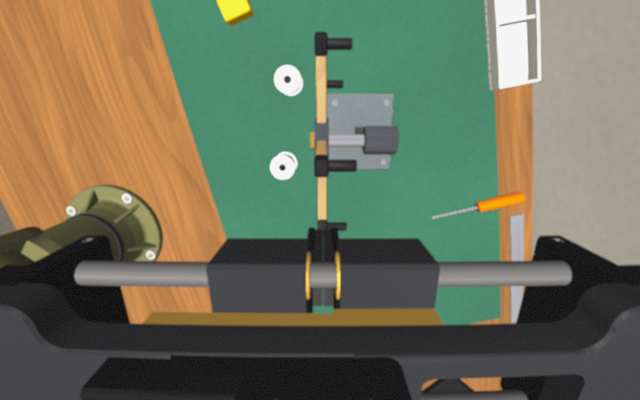

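The fingers at column 323 line up with the wheel plane at column 321, and the upper spoke is at about (340,165). I'll go down to its right and push it to the left.

```bash
python3 -m jog '[{"dp":[0,0,5],"twist":0,"fingers":0},{"dp":[0,0,10],"twist":0,"fingers":0},{"dp":[0,0,13.3],"twist":0,"fingers":0},{"dp":[0,0,13.5],"twist":0,"fingers":0},{"dp":[0.8,0,13.6],"twist":0,"fingers":0},{"dp":[1.6,0,13.7],"twist":0,"fingers":0},{"dp":[2.3,0,13.8],"twist":0,"fingers":0},{"dp":[2.9,0,13.8],"twist":0,"fingers":0}]'
```

```text
time_s: 3.32
tool_pos: [0.512, 0.1009, 0.2852]
tool_rot: [179.9, -0.0, 78.5]
force: [-1.0, -1.4, 1.8]
grip_width: 0.0006
grasp_force: 1.3
```

```bash
python3 -m jog '[{"dp":[0.8,0,0],"twist":0,"fingers":0},{"dp":[1.5,0,0],"twist":0,"fingers":0},{"dp":[2.2,0,0.1],"twist":0,"fingers":0},{"dp":[2.9,0,0.3],"twist":0,"fingers":0},{"dp":[3.6,0,0.55],"twist":0,"fingers":0},{"dp":[4.3,0,0.85],"twist":0,"fingers":0},{"dp":[4.9,0,1.2],"twist":0,"fingers":0},{"dp":[5.55,0,1.6],"twist":0,"fingers":0}]'
python3 -m jog '[{"dp":[0.6,0,0.5],"twist":0,"fingers":0},{"dp":[1.1,0,1.0],"twist":0,"fingers":0},{"dp":[1.6,0,1.5],"twist":0,"fingers":0},{"dp":[2.05,0,2.1],"twist":0,"fingers":0},{"dp":[2.4,0,2.6],"twist":0,"fingers":0},{"dp":[2.7,0,3.2],"twist":0,"fingers":0},{"dp":[2.9,0,3.7],"twist":0,"fingers":0},{"dp":[2.9,0,3.7],"twist":0,"fingers":0}]'
python3 - <<'E'
from h import *
a=cam('wrist');cv2.imwrite('pics/w2.png',a['pixels'])
E
```

```text
time_s: 4.32
tool_pos: [0.5226, 0.1555, 0.2685]
tool_rot: [180.0, -0.0, 78.5]
force: [0.1, -2.7, 0.8]
grip_width: 0.0004
grasp_force: 2.9
time_s: 5.32
tool_pos: [0.5278, 0.1841, 0.2309]
tool_rot: [-179.9, -0.0, 78.5]
force: [0.3, -0.1, 0.8]
grip_width: 0.0002
grasp_force: 0.0
```

View pics/w2.png

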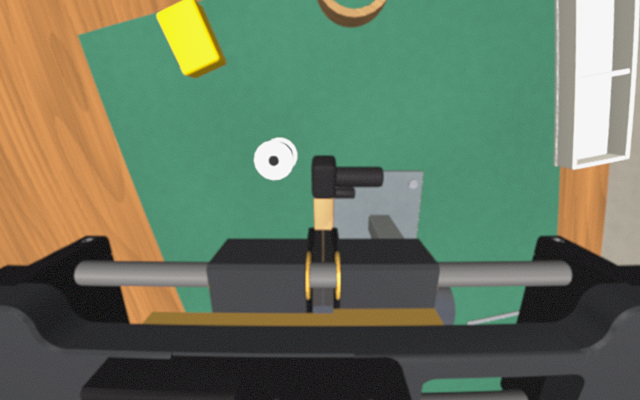

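The pushed spoke now points left at about (322,175) in the wrist view, as planned. I'll lift, cross over to the right and measure the wheel angle.

```bash
python3 -m jog '[{"dp":[0,0,-5],"twist":0,"fingers":0},{"dp":[0,0,-10],"twist":0,"fingers":0},{"dp":[0,0,-14],"twist":0,"fingers":0},{"dp":[-5,0,-14.5],"twist":0,"fingers":0},{"dp":[-10,0,-14.5],"twist":0,"fingers":0},{"dp":[-13,0,-14.5],"twist":0,"fingers":0},{"dp":[-13,0,-14.5],"twist":0,"fingers":0}]'
cat >> h.py <<'E'
def state():
    """spoke points in stand coords: s (left of hub), h (above hub), near the wheel plane"""
    out={}
    for n in('top','scene'):
        c=cam(n)
        for nm,m in(('all',np.ones(c['depth'].shape,bool)),('red',red(c))):
            p=pts(c,m);ey=np.array([.19977,.97984]);ex=np.array([.97984,-.19977]);d=p[:,:2]-[.515,.1145]
            q=np.c_[d@ey,p[:,2]-.2,d@ex];r=np.hypot(q[:,0],q[:,1])
            out[n,nm]=q[(r<.14)&(abs(q[:,2]+.0)<.045)]
    return out
E
python3 - <<'E'
from h import *
o=env.get_obs();print(o['tool_pos'])
s=state()
for k,q in s.items():
    r=np.hypot(q[:,0],q[:,1]);m=(r>.06)&(abs(q[:,2])<.015 if k[1]=='all' else True)
    a=np.degrees(np.arctan2(q[m,0],q[m,1]))
    h,e=np.histogram(a,np.arange(-180,181,10));print(k,len(a),[(int(e[i]),int(h[i])) for i in np.nonzero(h)[0]])
    if k[1]=='red' and m.any(): print(np.median(a))
E
```

```text
time_s: 6.25
tool_pos: [0.5019, 0.0537, 0.3771]
tool_rot: [180.0, -0.1, 78.2]
force: [1.1, 1.3, 0.6]
grip_width: 0.0005
grasp_force: 0.0
[0.50185712 0.05365279 0.37706093]
('top', 'all') 127 [(-80, 3), (-70, 4), (60, 88), (70, 32)]
('top', 'red') 19 [(-80, 2), (-70, 17)]
-68.24897387603944
('scene', 'all') 523 [(-150, 2), (-140, 3), (-80, 28), (-70, 113), (-10, 19), (0, 105), (60, 79), (70, 59), (130, 41), (140, 74)]
('scene', 'red') 115 [(-80, 13), (-70, 102)]
-66.30097982579974
```

```bash
python3 -m jog '[{"dp":[1,0,4],"twist":0,"fingers":0},{"dp":[1.5,0,8],"twist":0,"fingers":0},{"dp":[1.8,0,9.2],"twist":0,"fingers":0},{"dp":[2.8,0,9.2],"twist":0,"fingers":0},{"dp":[3.6,0,9.2],"twist":0,"fingers":0},{"dp":[4.2,0,9.2],"twist":0,"fingers":0},{"dp":[4.5,0,9.2],"twist":0,"fingers":0}]'
python3 -m jog '[{"dp":[0.8,0,0],"twist":0,"fingers":0},{"dp":[1.5,0,0],"twist":0,"fingers":0},{"dp":[2.2,0,0.1],"twist":0,"fingers":0},{"dp":[2.9,0,0.3],"twist":0,"fingers":0},{"dp":[3.6,0,0.55],"twist":0,"fingers":0},{"dp":[4.3,0,0.85],"twist":0,"fingers":0},{"dp":[4.9,0,1.2],"twist":0,"fingers":0},{"dp":[5.55,0,1.6],"twist":0,"fingers":0}]'
python3 -m jog '[{"dp":[0.6,0,0.5],"twist":0,"fingers":0},{"dp":[1.1,0,1.0],"twist":0,"fingers":0},{"dp":[1.4,0,1.3],"twist":0,"fingers":0},{"dp":[1.4,0,1.3],"twist":0,"fingers":0}]'
```

```text
time_s: 7.22
tool_pos: [0.5119, 0.0998, 0.2855]
tool_rot: [179.9, 0.0, 78.5]
force: [-0.6, -1.6, 1.8]
grip_width: 0.0007
grasp_force: 1.2
time_s: 8.22
tool_pos: [0.5225, 0.1552, 0.2685]
tool_rot: [180.0, -0.0, 78.5]
force: [0.8, -1.2, 2.6]
grip_width: 0.0002
grasp_force: 2.8
time_s: 8.72
tool_pos: [0.5248, 0.1688, 0.255]
tool_rot: [-179.9, 0.0, 78.5]
force: [0.7, 0.8, 0.4]
grip_width: 0.0004
grasp_force: 0.3
```

```bash
python3 -m jog '[{"dp":[0,0,-5],"twist":0,"fingers":0},{"dp":[0,0,-10],"twist":0,"fingers":0},{"dp":[-2,0,-13],"twist":0,"fingers":0},{"dp":[-7,0,-13],"twist":0,"fingers":0},{"dp":[-12,0,-13],"twist":0,"fingers":0},{"dp":[-14,0,-13],"twist":0,"fingers":0},{"dp":[-14,0,-13],"twist":0,"fingers":0}]'
cat > m.py <<'E'
from h import *
o=env.get_obs();p=o['tool_pos'];print('tcp s,h',(p[:2]-[.515,.1145])@[.19977,.97984],p[2]-.2)
for k,q in state().items():
    r=np.hypot(q[:,0],q[:,1])
    if k[1]=='red':
        m=(r>.06)&(q[:,1]>0); a=np.degrees(np.arctan2(q[m,0],q[m,1])); print(k,len(a),'red',np.median(a)); t=q[(q[:,1]>.11)]; print(' tip s mid',len(t) and (t[:,0].min()+t[:,0].max())/2)
    else:
        m=(r>.05)&(abs(q[:,2])<.02);a=np.degrees(np.arctan2(q[m,0],q[m,1]))
        z=np.exp(1j*np.radians(a*5)).mean();print(k,len(a),'5-fold phase',np.degrees(np.angle(z))/5,abs(z))
E
python3 m.py
```

```text
time_s: 9.6
tool_pos: [0.4968, 0.0304, 0.3855]
tool_rot: [-180.0, -0.1, 78.4]
force: [0.2, -0.7, -0.1]
grip_width: 0.0004
grasp_force: 0.0
tcp s,h -0.08604180614807308 0.18548687925130058
('top', 'all') 232 5-fold phase -22.193533492477325 0.9847547063726879
('top', 'red') 0 red nan
 tip s mid 0
('scene', 'all') 605 5-fold phase -18.47279423656266 0.9197846618250747
('scene', 'red') 130 red -14.637001169011992
 tip s mid -0.03452916312263936
  return _methods._mean(a, axis=axis, dtype=dtype,
  ret = ret.dtype.type(ret / rcount)
```

```bash
python3 -m jog '[{"dp":[0,0,5],"twist":0,"fingers":0},{"dp":[0,0,10],"twist":0,"fingers":0},{"dp":[2,0,10],"twist":0,"fingers":0},{"dp":[3.2,0,10],"twist":0,"fingers":0},{"dp":[4.2,0,10],"twist":0,"fingers":0},{"dp":[5.1,0,10],"twist":0,"fingers":0},{"dp":[5.8,0,10],"twist":0,"fingers":0},{"dp":[6.2,0,10],"twist":0,"fingers":0}]'
python3 -m jog '[{"dp":[0,0,0],"twist":0,"fingers":0}]'
python3 m.py 2>/dev/null
```

```text
time_s: 10.7
tool_pos: [0.51, 0.0921, 0.286]
tool_rot: [179.9, -0.0, 78.5]
force: [-0.5, -1.3, 1.7]
grip_width: 0.0005
grasp_force: 1.1
time_s: 10.82
tool_pos: [0.5096, 0.0925, 0.2855]
tool_rot: [-180.0, -0.0, 78.5]
force: [-0.3, -0.0, -1.1]
grip_width: 0.0003
grasp_force: 0.0
tcp s,h -0.022671512160008137 0.08549416464101528
('top', 'all') 216 5-fold phase 1.7473867329322872 0.9615456328912437
('top', 'red') 0 red nan
 tip s mid 0
('scene', 'all') 651 5-fold phase -2.3686839632902603 0.9077000457802523
('scene', 'red') 128 red 0.9688862912526651
 tip s mid -0.0005523763857377354
```

```bash
python3 -m jog '[{"dp":[-2,0,0],"twist":0,"fingers":0},{"dp":[-5,0,0],"twist":0,"fingers":0},{"dp":[-6.5,0,-5],"twist":0,"fingers":0},{"dp":[-6.5,0,-10],"twist":0,"fingers":0},{"dp":[-6.5,0,-14],"twist":0,"fingers":0},{"dp":[-6.5,0,-14],"twist":0,"fingers":0}]'
cat > m2.py <<'E'
from h import *
ey=np.array([.19977,.97984]);ex=np.array([.97984,-.19977])
for n in('top','scene'):
    c=cam(n);H,S,V=cv2.split(cv2.cvtColor(c['pixels'],cv2.COLOR_BGR2HSV))
    p=pts(c,((H>8)&(H<25)&(S>60)&(V>60))|red(c));d=p[:,:2]-[.515,.1145]
    q=np.c_[d@ey,p[:,2]-.2,d@ex];q=q[abs(q[:,2])<.012]
    for a0 in(72,0,-72):
        t=np.radians(a0);u=q[:,0]*np.sin(t)+q[:,1]*np.cos(t);w=q[:,0]*np.cos(t)-q[:,1]*np.sin(t)
        k=(u>.035)&(u<.105)&(abs(w)<.02)
        if k.sum()<10: continue
        line=cv2.fitLine(np.c_[u,w][k].astype(np.float32),cv2.DIST_HUBER,0,.003,.001).ravel()
        print(n,a0,k.sum(),'angle off (left+)',round(float(np.degrees(np.arctan(line[1]/line[0]))),2),'w at hub mm',round(1e3*float(line[3]-line[2]*line[1]/line[0]),1),'median w',np.median(w[k]))
E
python3 m2.py; python3 - <<'E'
from h import *
a=cam('scene');cv2.imwrite('pics/s2.png',cv2.resize(a['pixels'][150:290,290:450],None,fx=4,fy=4))
E
```

```text
time_s: 11.68
tool_pos: [0.4975, 0.0264, 0.4287]
tool_rot: [179.7, -0.2, 78.4]
force: [0.1, 0.3, -0.5]
grip_width: 0.0008
grasp_force: 0.0
top 72 125 angle off (left+) -2.15 w at hub mm -5.6 median w -0.008414800960075408
scene 72 108 angle off (left+) -1.61 w at hub mm -5.3 median w -0.007531555562137887
scene 0 94 angle off (left+) -1.55 w at hub mm 5.0 median w 0.0032618461180168256
scene -72 114 angle off (left+) -1.16 w at hub mm 6.0 median w 0.0052657560998845745
```

View pics/s2.png

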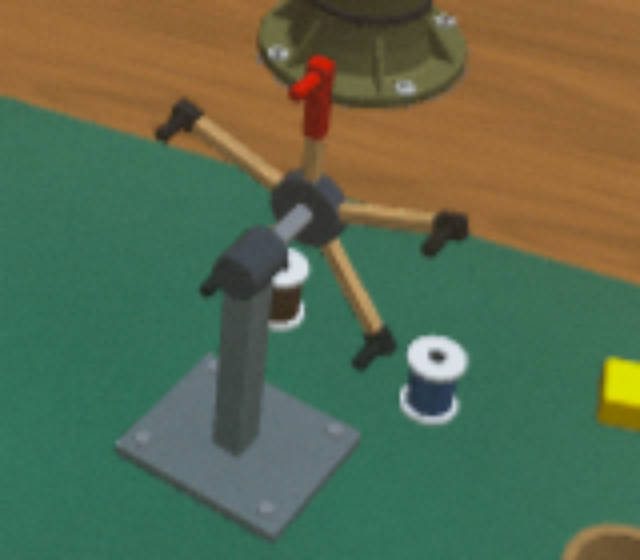

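The red spoke is upright within about 2° at (318,95) in the crop. Four fits put it about 1.6° to the right, so I'll nudge it about 3.3 mm further left.

```bash
python3 -m jog '[{"dp":[0,0,5],"twist":0,"fingers":0},{"dp":[0,0,10],"twist":0,"fingers":0},{"dp":[1,0,14],"twist":0,"fingers":0},{"dp":[4,0,14],"twist":0,"fingers":0},{"dp":[5.8,0,14],"twist":0,"fingers":0},{"dp":[6.4,0,14],"twist":0,"fingers":0},{"dp":[6.7,0,14],"twist":0,"fingers":0},{"dp":[6.83,0,14],"twist":0,"fingers":0}]'
python3 -m jog '[{"dp":[0,0,0],"twist":0,"fingers":0},{"dp":[-2,0,0],"twist":0,"fingers":0},{"dp":[-6,0,0],"twist":0,"fingers":0},{"dp":[-7,0,-5],"twist":0,"fingers":0},{"dp":[-7,0,-10],"twist":0,"fingers":0},{"dp":[-7,0,-14],"twist":0,"fingers":0},{"dp":[-7,0,-14],"twist":0,"fingers":0}]'
python3 m2.py
```

```text
time_s: 12.82
tool_pos: [0.5101, 0.0936, 0.2857]
tool_rot: [-180.0, 0.1, 78.4]
force: [-0.8, -2.2, 0.5]
grip_width: 0.0004
grasp_force: 1.0
time_s: 13.7
tool_pos: [0.4975, 0.0249, 0.4291]
tool_rot: [179.6, -0.2, 78.4]
force: [0.7, -0.7, 0.4]
grip_width: 0.0005
grasp_force: 0.0
top 72 124 angle off (left+) -2.73 w at hub mm -4.7 median w -0.007744603756172322
scene 72 110 angle off (left+) 0.01 w at hub mm -7.2 median w -0.007050306264302066
scene 0 94 angle off (left+) 1.46 w at hub mm 2.1 median w 0.0037601115366406117
scene -72 110 angle off (left+) -3.23 w at hub mm 9.6 median w 0.005629795793823439
```

```bash
python3 -m jog '[{"dp":[0,0,5],"twist":0,"fingers":0},{"dp":[0,0,10],"twist":0,"fingers":0},{"dp":[1,0,14],"twist":0,"fingers":0},{"dp":[4,0,14],"twist":0,"fingers":0},{"dp":[6.3,0,14],"twist":0,"fingers":0},{"dp":[6.9,0,14],"twist":0,"fingers":0},{"dp":[7.15,0,14],"twist":0,"fingers":0},{"dp":[7.25,0,14],"twist":0,"fingers":0}]'
python3 -m jog '[{"dp":[0,0,0],"twist":0,"fingers":0},{"dp":[0,0,0],"twist":0,"fingers":0}]'
python3 -m jog '[{"dp":[-2,0,0],"twist":0,"fingers":0},{"dp":[-6,0,0],"twist":0,"fingers":0},{"dp":[-7,0,-5],"twist":0,"fingers":0},{"dp":[-7,0,-10],"twist":0,"fingers":0},{"dp":[-7,0,-14],"twist":0,"fingers":0},{"dp":[-7,0,-14],"twist":0,"fingers":0}]'
for i in 1 2 3 4 5 6; do python3 m2.py; done | awk '{k=$1" "$2; a[k]+=$7; w[k]+=$NF; n[k]++} END{for(k in a)print k,a[k]/n[k],w[k]/n[k]}'
```

```text
time_s: 14.8
tool_pos: [0.5108, 0.0962, 0.2857]
tool_rot: [180.0, 0.0, 78.4]
force: [-1.8, -1.1, -0.3]
grip_width: 0.0002
grasp_force: 1.0
time_s: 15.05
tool_pos: [0.5109, 0.0968, 0.2857]
tool_rot: [180.0, -0.0, 78.4]
force: [-0.2, -2.7, -0.2]
grip_width: 0.0006
grasp_force: 1.1
time_s: 15.8
tool_pos: [0.498, 0.0277, 0.4292]
tool_rot: [179.6, -0.2, 78.4]
force: [-0.3, -1.1, 0.6]
grip_width: 0.0008
grasp_force: 0.0
scene 0 2.16 0.00547025
scene -72 -0.725 0.00733717
top 72 3.70074e-17 -0.00592671
scene 72 1.49833 -0.00539966
```

```bash
python3 -c "
from cell import env
print(env.sign_off())"
```

```text
the job is handed in; nothing more can be done
None
```

The job is handed in: the red-tipped spoke points straight up to within about 1° by my measurements, the wheel is standing still with the arm clear of it, and the arm stayed clear of everything else on the bench.

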